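Nip the account book in the book press

TASK

Slide the account book back on the bed of the press until its spine sits flat against the back stop, pushing gently. Then take the crank by its loose grip sleeve and, keeping hold of the sleeve all the while, wind the platen down clockwise until you feel it meet the book and about an eighth of a turn further, so that the book is firmly nipped but not crushed. Let go and leave it so, with the other things on the desk left alone.

Things in the scene. Friction and masses are not known exactly. Their poses are not given: they have to be found in the camera images.
- press: Book press, fixed to the desk: grey bed, two steel posts (24 mm thick, at y = +-105 mm), a grey crossbar (50 mm deep in x, 250 mm wide, 135 to 160 mm above the desk) and a crank on top. Origin on the desk, on the upright spindle axis; x points away from the robot's side to the back, z up. A steel platen (130 x 140 x 12 mm) hangs under the crossbar and is lowered by the crank.
- bed: The press's flat bed, 280 x 250 x 20 mm, its top 20 mm above the desk, reaching from 180 mm in front of (-x) to 100 mm behind the spindle axis. Same origin and axes as the press.
- stop (a point): Middle of the front face of the steel back stop, an upright bar 150 mm wide and 30 mm high standing on the bed; the face looks to the press's -x. The point is 35 mm above the desk and 85 mm behind the spindle axis. Axes as the press.
- book: Dark hard-covered account book lying on the bed, 200 (x) x 140 (y) x 30 mm, about 0.6 kg; origin under its centre; its x points to its spine, the end that goes against the stop. It starts 20 to 40 mm short of the stop, a little askew, its front part sticking out of the press towards the robot; it slides on the bed.
- spine (a point): Middle of the book's spine face (its back end, +x of the book), 15 mm above its underside. Axes as the book.
- fore_edge (a point): Middle of the book's front end face (-x of the book), 15 mm above its underside, where it can be pushed. With the book home it lies 115 mm in front of the spindle axis. Axes as the book.
- crank (a joint): Angle of the crank, rad; grows as it turns clockwise seen from above, which lowers the platen by 24 mm a turn. At 0 the arm points to the press's +y: the sleeve's axis is at press x = 65 sin(angle) mm, y = 65 cos(angle) mm. It starts between 0 and 3 rad and may be turned to over 20 rad.
- spindle (a point): Top of the crank's hub, on the spindle axis, 182 mm above the desk. It drags evenly (10 N at the sleeve turning, some 4 N at rest, +-1.5 N) and stays where left. The platen is sprung: as it meets the book the drag rises 4 N in a tenth of a turn, then 2 N per further eighth. The platen's starting height varies by many mm and is not given: it meets the book 0.6 to 1.9 turns from the start.
- grip (a point): Point on the axis of the crank's grip sleeve, 216 mm above the desk. The sleeve is a dark wooden tube standing upright on the end of the crank arm, 24 mm thick, 181 to 241 mm above the desk, with a 4 mm steel cap over it; it spins freely on its pin, so a hand holding it need not turn. It is 65 mm from the spindle axis; the steel arm under it reaches up to 178 mm. z up.
- saucer: Bystander: white ceramic saucer, 120 mm across, 18 mm high; origin under its centre
- tin: Bystander: round polished steel tin, 94 mm across, 38 mm high; origin under its centre
- water: Bystander: clear water bottle with a green cap, 62 mm across, 190 mm high; origin under its centre
- slips: Bystander: block of pink paper slips 90 x 75 x 35 mm; origin under its centre
- stamp: Bystander: small turned wooden hand stamp, 36 mm across, 72 mm high; origin under its centre
- calculator: Bystander: grey desk calculator 150 x 100 x 20 mm; origin under its centre
- stapler: Bystander: black stapler 140 x 36 x 46 mm; origin under its centre
Not all that is in view belongs to the job. Leave any green look-alike of the book alone.

How it is judged:
By the outcome, as a careful person would: the job done as asked, in the order asked, and still so for the second after the job is handed in, with the robot touching nothing.
It also fails if it takes over 72 s, if anything falls off the work surface, if the arm or the gripper's body presses on something with over 40 N, if the wrist force passes 120 N, or if a joint passes its speed limit or range.

ROBOT

A 6-joint arm with a two-finger parallel gripper is mounted at the origin on the work surface. World frame = base frame: x ahead of the robot, y to its left, z up, the work surface at z = 0. Lengths are in mm, angles in degrees, forces in N, time in s.
With the tool pointing down it reaches from about 250 to 800 mm from the base axis. Payload 8.5 kg.
Tool frame: the origin (TCP) lies between the finger pads; the fingertips stand 22 mm ahead of it and the grasp point (between the pads) lies 3 mm ahead of it; z points along the fingers, y is the line along which they close (so a half turn about z gives the same grasp; the last joint's range is limited). The gripper opens to 85 mm and grips with 20 to 120 N. Pads are 22 mm wide; open, the fingers measure 114 mm over their backs; the gripper's body (76 mm by 85 mm) begins 54 mm behind the grasp point. The pads swing forward as they close: fully open they stand 13 mm farther back than shut.
Start: joints at [0, 13.648, -0.773, 75.585, 0, 90], TCP at [524.958, -0, 253.276] pointing down, gripper open.
Joint ranges: [-152.45, 152.45], [-59.26, 108.67], [-65.41, 83.53], [-104.44, 129.93], [-82.83, 76.93], [-180, 180]. Speed limits (degrees/s): [127.2, 127.2, 159.86, 180, 180, 180].

INTERFACE

Orientations are given as a 3x3 rotation matrix whose columns are the frame's x, y, z axes.
In Python, from bench import * gives the robot as it stands.
- The arm moves only by the tool send_rows, never from a script. Its arguments are lists of equal length, an entry for each row: "claw": the closure in counts, from 0 (fully open) to 255 (shut); "xyz": the shift along the world's x, y, z in cm, a list of three; "spin": the turn about the world's z in rad. In form: {"claw": [claw, ...], "xyz": [[x, y, z], ...], "spin": [spin, ...]}. A call has 1 to 20 rows; each row is the pose to reach, as a shift and turn from the pose commanded when the call began; what a row does not reach only later rows make up. A row lasts 1/10 s, in which the tool goes at most 50 mm and 8.59 degrees, less where a joint would pass 70% of its speed; a pose out of reach is approached as far as the arm can. A call with a gripper value outside its range is refused whole. The fingers move at their own pace and stop on an object; the grip force is fixed at half the most. Time passes only in rows, so rows that repeat a pose let the fingers close. It gives the time, the measured TCP pose, the force, the opening and the grip force at its end, in the units of the state.
- get_state(): the state, without advancing time (a new reading comes with each control period).
- snapshot(name): name is "scene" or "side" or "wrist"; returns a dict with "pixels" (400x640x3 uint8, red, green, blue), "range_z" (400x640 float32, mm along the optical axis (not along the pixel's ray), 0 where there is no reading), "intrinsics" (3x3 intrinsics, pixels), "cam_to_world" (4x4, takes a point from camera to world coordinates). Camera axes: x right, y down, z forward; pixel columns grow to the right and rows downward; lengths in mm; the calibration is good to about 2 mm. A picture is of the moment at which its call begins.
- finish_job(): hands the job in; it is judged then, once.
The state is a dict: "time_s": time; "qpos": joint angles; "qd": joint speeds; "joint_torque": joint torques, N m; "ee_pos": TCP position; "eef_rot": TCP orientation; "ft_force": force on the tool from outside, world axes, zero at the start; "torque": the same for the moment, N m; "grip_width": opening from 0.0 (shut) to 1.0 (fully open); "finger_force": force on a finger pad.
Only numpy, scipy, OpenCV 4.12 (cv2) and the standard library are available. Lean on these libraries where they do the work, as an engineer would, in place of code of your own. Each camera call takes 0.05 s, during which the arm holds its last target. There are 200 camera calls.

## Working session

There is one attempt and no reset: what is moved stays moved. The work goes in short steps, Python scripts to look and compute and a tool call to move; the robot and the scene stay as the last step left them, time stands still between calls to the robot, and variables do not carry over. Pictures are saved under pics/ and viewed, at most 10 in all, crops included, and the job is handed in when it is done.

Besides the shell and the picture viewer there is one more tool, called after "Call:" in YAML: its name, and indented under it one key for each argument. send_rows: Moves the arm, as the interface text tells. Its arguments: {"type":"object","properties":{"claw":{"type":"array"},"xyz":{"type":"array"},"spin":{"type":"array"}},"required":["claw","xyz","spin"]}

```bash
mkdir -p pics
cat > h.py <<'E'
from bench import *
import numpy as np, cv2
def snap(n,f=None):
    s=snapshot(n)
    if f: cv2.imwrite('pics/'+f,s['pixels'][:,:,::-1])
    return s
def pts(s):
    K=np.array(s['intrinsics']);T=np.array(s['cam_to_world']);z=s['range_z']
    v,u=np.mgrid[0:z.shape[0],0:z.shape[1]]
    P=np.stack([(u-K[0,2])/K[0,0]*z,(v-K[1,2])/K[1,1]*z,z],-1)@T[:3,:3].T+T[:3,3]
    P[z<=0]=np.nan
    return P
E
python3 - <<'E'
from h import *
for n in ['scene','side']:
    s=snap(n,n+'1.png'); np.savez('/tmp/'+n+'1.npz',**{k:np.array(v) for k,v in s.items()})
    print(n,np.round(s['cam_to_world'],2).tolist(),s['intrinsics'][0][0])
print(get_state())
E
```

```text
scene [[-0.37, 0.49, -0.79, 1662.42], [0.93, 0.17, -0.33, 532.8], [-0.03, -0.85, -0.52, 888.18], [0.0, 0.0, 0.0, 1.0]] 503.39959772430393
side [[-0.98, -0.12, 0.13, 326.58], [-0.18, 0.63, -0.75, 1179.83], [0.0, -0.77, -0.64, 1097.18], [0.0, 0.0, 0.0, 1.0]] 466.9579558292081
{'time_s': 0.1, 'qpos': array([-8.94559794e-04,  1.36782042e+01, -8.10066393e-01,  7.55862236e+01,
       -4.31205780e-04,  9.00027372e+01]), 'qd': array([ 0.03778229, -0.18114016,  0.02915971,  0.01525752, -0.03662144,
       -0.02781292]), 'joint_torque': array([-1.94144020e-03, -5.39726973e+01,  3.46997201e+01,  1.33770503e-02,
       -6.54985024e-05, -4.83787790e-05]), 'ee_pos': array([ 5.24658523e+02, -1.03348943e-02,  2.52749547e+02]), 'eef_rot': array([[ 6.33762684e-05,  9.99999153e-01, -1.30016808e-03],
       [ 9.99999998e-01, -6.33860806e-05, -7.50566107e-06],
       [-7.58806726e-06, -1.30016760e-03, -9.99999155e-01]]), 'ft_force': array([ 0.6297912 , -0.17018692,  0.60098117]), 'torque': array([-0.01081417, -0.00041712,  0.02033938]), 'finger_force': 0.0, 'grip_width': 0.9986582483243709}
```

View pics/scene1.png

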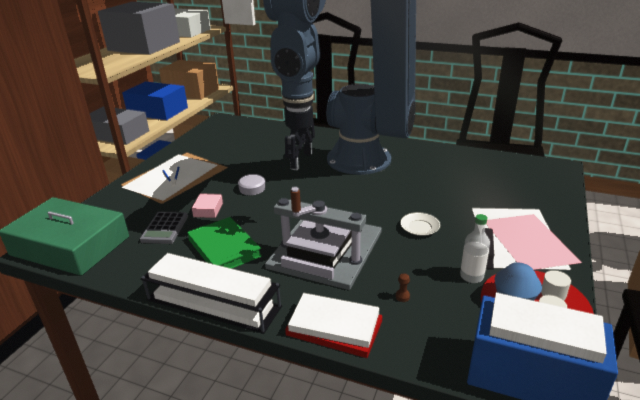

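View pics/side1.png

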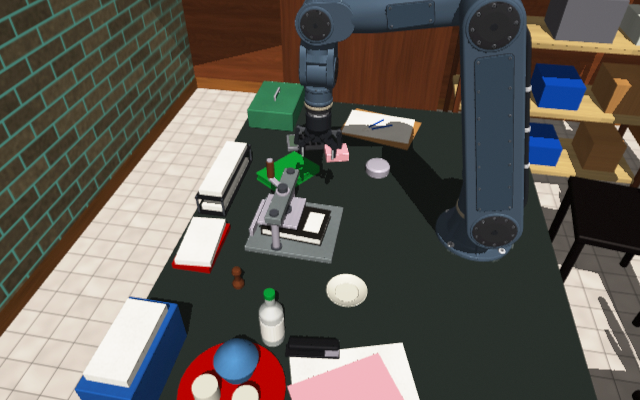

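The scene view shows the press around px (320,240), with its sleeve at (295,200). In the side view the press is around (295,225), with the sleeve at (270,168) and the book's front end at about (325,225). Next I'll measure these from the depth images.

```bash
cat > m.py <<'E'
from h import *
out=[]
for n in ['scene','side']:
    s=dict(np.load('/tmp/'+n+'1.npz')); P=pts(s); c=s['pixels'].astype(int)
    box={'scene':(180,300,255,395),'side':(150,270,235,350)}[n]
    m=np.zeros(P.shape[:2],bool); m[box[0]:box[1],box[2]:box[3]]=1
    sat=c.max(2)-c.min(2); h=P[...,2]
    def rect(mm,t):
        mm=mm.astype(np.uint8); k,l,st,_=cv2.connectedComponentsWithStats(mm)
        Q=P[l>0]
        if len(Q)<5: print(n,t,'few');return
        print(n,t,len(Q),[np.round(x,1) for x in cv2.minAreaRect(Q[:,:2].astype(np.float32))],'z',np.round(np.median(Q[:,2]),1))
    rect(m&(abs(h-20)<5)&(sat<30),'bed'); rect(m&(abs(h-160)<6)&(sat<30),'bar')
    rect(m&(abs(h-50)<5)&(sat<40),'book'); 
    rect(m&(h>190)&(c[...,0]>c[...,2]+15),'sleeve'); rect(m&(h>240)&(h<252),'cap');rect(m&(h>177)&(h<188),'hub')
    cv2.imwrite(f'pics/{n}_crop.png',cv2.resize(s['pixels'][box[0]:box[1],box[2]:box[3],::-1],None,fx=5,fy=5,interpolation=cv2.INTER_CUBIC))
E
python3 m.py
```

```text
scene bed 1661 [array([552.6, -24.5]), array([541.5, 333.7]), np.float64(75.0)] z 19.6
scene bar 700 [array([626.9,  90.1]), array([ 67.5, 247.4]), np.float64(0.5)] z 159.5
scene book 630 [array([687.5, 110.4]), array([242.1, 224.3]), np.float64(26.0)] z 49.4
scene sleeve 159 [array([675.3,  48.6]), array([17.2, 22.5]), np.float64(27.3)] z 218.5
scene cap 37 [array([670.9,  44. ]), array([23.3, 19. ]), np.float64(48.7)] z 244.5
scene hub 131 [array([647.3,  72.9]), array([32.3, 90.1]), np.float64(58.3)] z 180.5
side bed 1951 [array([649.7, -20.3]), array([481.3, 422.1]), np.float64(89.0)] z 20.7
side bar 633 [array([620.9,  93.1]), array([252. ,  51.2]), np.float64(88.9)] z 160.4
side book 1071 [array([638.3, -49.4]), array([269.1, 509. ]), np.float64(15.7)] z 50.5
side sleeve 120 [array([572.7,  28.2]), array([219.6,  19.5]), np.float64(14.5)] z 222.7
side cap 43 [array([579.4,  14.1]), array([210.8,  47.5]), np.float64(14.1)] z 245.6
side hub 115 [array([639.4,  71. ]), array([30.7, 89.1]), np.float64(42.1)] z 181.3
```

View pics/side_crop.png

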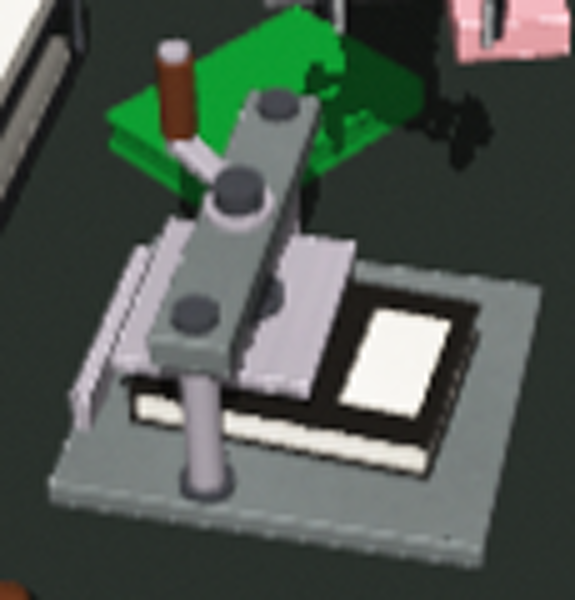

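The side crop shows the bed corners at crop px (541,288), (482,557) and (50,490), and the book's front top corners at about (477,306) and (430,450). The near-back top corner is at about (130,382). I'll cast rays through these at their known heights and clean up the masks.

```bash
cat > m2.py <<'E'
from h import *
s=dict(np.load('/tmp/side1.npz'));K=s['intrinsics'];T=s['cam_to_world']
def ray(u,v,z):
    d=T[:3,:3]@np.linalg.inv(K)@[u,v,1]; return T[:3,3]+d*(z-T[2,3])/d[2]
for t,a,z in [('bed',[(541,288),(482,555),(50,490)],20),('book',[(477,306),(430,450),(130,382)],50),('cap',[(174,50)],245),('hub',[(239,185)],182)]:
    for u,v in a: print(t,np.round(ray(235+u/5-.4,150+v/5-.4,z)[:2],1))
out={}
for n in ['scene','side']:
    s=dict(np.load('/tmp/'+n+'1.npz')); P=pts(s); c=s['pixels'].astype(int); sat=c.max(2)-c.min(2);h=P[...,2]
    near=(np.hypot(P[...,0]-622,P[...,1]-92)<230)&(sat<40)
    for t,z,tol in [('bed',20,4),('bar',160,4),('cap',245,4),('hub',182,2.5)]:
        m=(near&(abs(h-z)<tol)).astype(np.uint8)
        if t=='bed': m&=(c.sum(2)>200).astype(np.uint8)
        k,l,st,_=cv2.connectedComponentsWithStats(m); i=1+st[1:,4].argmax()
        Q=P[l==i] if t!='bed' else P[m>0]
        print(n,t,len(Q),[np.round(x,1) for x in cv2.minAreaRect(Q[:,:2].astype(np.float32))])
    m=near&(h>17)&(h<110)
    if n=='side':
      m=near&(abs(h-50)<3)&(P[...,0]<640)&(P[...,0]>440); Q=P[m];print('book top minmax',Q.min(0),Q.max(0))
    # lowest platen top
    m=near&(h>58)&(h<130);H=np.histogram(h[m],np.arange(58,131,2));print(H[0])
E
python3 m2.py
```

```text
bed [439.8 -26.8]
bed [443.3 223.3]
bed [719.  218.3]
book [476.3  32.4]
book [484.9 169.8]
book [684.9 144.4]
cap [669.2  46. ]
hub [619.5  93.1]
scene bed 1171 [array([644.2,  88.3]), array([250.7, 406.9]), np.float64(89.2)]
scene bar 438 [array([622. , 139.3]), array([149. ,  55.3]), np.float64(88.2)]
scene cap 29 [array([668.8,  45.7]), array([20.9, 17.7]), np.float64(10.9)]
scene hub 63 [array([621.,  89.]), array([30.3, 29.3]), np.float64(22.7)]
[ 12   7  13   9  12  19  23  50  46  39  62 117 383 448 197  56  37  30
  38  39  26  16  14  11  20  12  20  15  14  16  15  11  11   8   3   0]
side bed 1631 [array([642.1,  58.7]), array([318.4, 406.3]), np.float64(88.4)]
side bar 351 [array([621.7, 153.3]), array([131.4,  50.6]), np.float64(89.1)]
side cap 22 [array([669.7,  47.8]), array([16.4, 17.1]), np.float64(81.7)]
side hub 57 [array([626.3,  86. ]), array([30.6, 48.9]), np.float64(43.7)]
book top minmax [475.62781744  19.28436296  47.02101846] [633.26542125 205.80246698  52.99540563]
[  2   5   9   4   4   9  16  22  35  22  29  54 160 198 166  72  30  12
  11   9   6   4   7   1   4   4   5   3   5   4   3   2   3   2   3   1]
```

Press origin is about (621,93) with a yaw of about -0.9°. The crank is at about 2.34 rad: the cap is 67 mm from the axis against 65 given, which checks. The platen's underside is about 22.5 mm over the book, so roughly 0.94 turn. The book's fore edge is at about (480,101), with a yaw of about -5°, which leaves 25 mm to go.

I'll push with the two open fingers across the fore edge. First I'll test the direction of spin.

Call:
send_rows:
  claw: [0,0,0]
  xyz:
    - [-2,2,0]
    - [-4,5,0]
    - [-7.5,9.7,0]
  spin: [0.14,0.28,0.28]

```text
time_s: 0.4
ee_pos: [455.0, 90.2, 252.7]
eef_rot: [[-0.279, 0.96, -0.0], [0.96, 0.279, -0.0], [-0.0, -0.001, -1.0]]
ft_force: [0.2, 0.8, 0.1]
grip_width: 0.999
finger_force: 0.0
```

```bash
python3 -c "
from bench import *
s=get_state();print(s['qpos'],s['ee_pos'],s['eef_rot'][:,1])"
```

```text
[ 1.12182132e+01  7.67760010e+00 -8.45314896e+00  7.38973832e+01
 -1.00150177e-02  8.50030134e+01] [454.95908542  90.18387584 252.70819398] [ 9.60219514e-01  2.79245824e-01 -5.04358812e-04]
```

Call:
send_rows:
  claw: [0,0,0,0,0,0,0,0,0,0,0,0,0]
  xyz:
    - [0,0,0]
    - [0,0,0]
    - [0,0,-3]
    - [0,0,-6]
    - [0,0,-9]
    - [0,0,-12]
    - [0,0,-14]
    - [0,0,-16]
    - [0,0,-18]
    - [0,0,-19]
    - [0,0,-20]
    - [0,0,-20.4]
    - [0,0,-20.4]
  spin: [0.145,0.29,0.435,0.58,0.725,0.87,1.015,1.16,1.275,1.275,1.275,1.275,1.275]

```text
time_s: 1.7
ee_pos: [455.0, 90.1, 49.1]
eef_rot: [[-1.0, 0.017, -0.0], [0.017, 1.0, -0.0], [0.0, -0.0, -1.0]]
ft_force: [-0.2, -0.1, -0.2]
grip_width: 0.999
finger_force: 0.0
```

```bash
python3 -c "
from h import *
snap('side','side2.png');im=cv2.imread('pics/side2.png')[130:280,210:390];cv2.imwrite('pics/side2c.png',cv2.resize(im,None,fx=4,fy=4,interpolation=cv2.INTER_CUBIC))"
```

```text
(no output)
```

View pics/side2c.png

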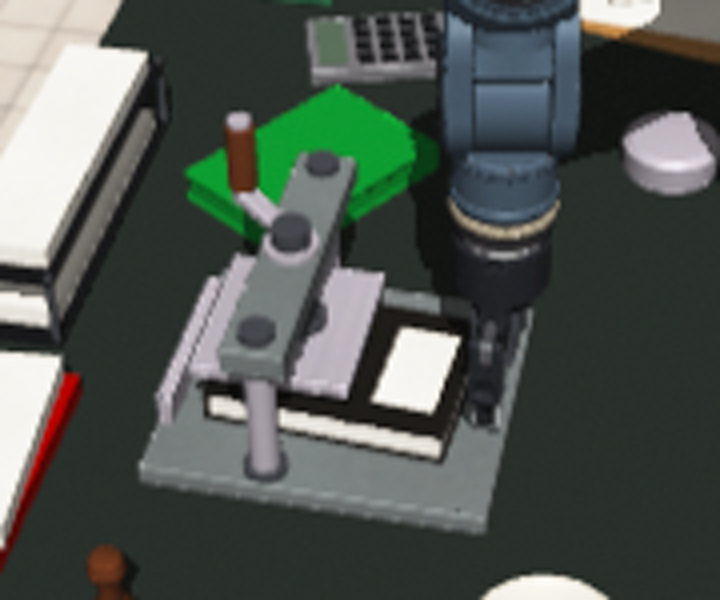

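The fingers stand just in front of the fore edge, at crop px (485,410), at mid-book height. I'll shift them sideways by 8 mm and push.

Call:
send_rows:
  claw: [0,0,0,0,0,0,0,0,0,0,0,0]
  xyz:
    - [0,0.8,0]
    - [0.4,0.8,0]
    - [0.7,0.8,0]
    - [1.0,0.8,0]
    - [1.3,0.8,0]
    - [1.6,0.8,0]
    - [1.9,0.8,0]
    - [2.2,0.8,0]
    - [2.5,0.8,0]
    - [2.7,0.8,0]
    - [2.9,0.8,0]
    - [3.0,0.8,0]
  spin: [0,0,0,0,0,0,0,0,0,0,0,0]

```text
time_s: 2.95
ee_pos: [485.4, 98.1, 49.2]
eef_rot: [[-1.0, 0.016, 0.0], [0.016, 1.0, -0.0], [-0.0, -0.0, -1.0]]
ft_force: [-3.1, -0.8, -0.9]
grip_width: 1.001
finger_force: 1.2
```

Call:
send_rows:
  claw: [0,0,0,0]
  xyz:
    - [0.1,0,0]
    - [0.2,0,0]
    - [0.3,0,0]
    - [0.4,0,0]
  spin: [0,0,0,0]

```text
time_s: 3.35
ee_pos: [489.2, 98.1, 49.3]
eef_rot: [[-1.0, 0.016, 0.0], [0.016, 1.0, -0.0], [-0.0, -0.0, -1.0]]
ft_force: [-1.4, 0.0, -0.9]
grip_width: 1.003
finger_force: 1.1
```

Call:
send_rows:
  claw: [0,0,0]
  xyz:
    - [0.1,0,0]
    - [0.2,0,0]
    - [0.3,0,0]
  spin: [0,0,0]

```text
time_s: 3.65
ee_pos: [492.2, 98.1, 49.3]
eef_rot: [[-1.0, 0.016, -0.0], [0.016, 1.0, -0.0], [0.0, -0.0, -1.0]]
ft_force: [-2.9, -0.1, -1.5]
grip_width: 1.0
finger_force: 1.1
```

Call:
send_rows:
  claw: [0,0]
  xyz:
    - [0.1,0,0]
    - [0.15,0,0]
  spin: [0,0]

```text
time_s: 3.85
ee_pos: [493.7, 98.1, 49.3]
eef_rot: [[-1.0, 0.016, -0.0], [0.016, 1.0, -0.0], [0.0, -0.0, -1.0]]
ft_force: [-2.9, -0.9, -1.5]
grip_width: 1.005
finger_force: 1.4
```

Call:
send_rows:
  claw: [0,0]
  xyz:
    - [0.1,0,0]
    - [0.15,0,0]
  spin: [0,0]

```text
time_s: 4.05
ee_pos: [495.0, 98.2, 49.3]
eef_rot: [[-1.0, 0.016, -0.0], [0.016, 1.0, 0.0], [0.0, 0.0, -1.0]]
ft_force: [-4.4, 0.4, 2.3]
grip_width: 1.004
finger_force: 2.1
```

Call:
send_rows:
  claw: [0,0]
  xyz:
    - [0.05,0,0]
    - [0.1,0,0]
  spin: [0,0]

```text
time_s: 4.25
ee_pos: [495.0, 98.2, 49.2]
eef_rot: [[-1.0, 0.016, -0.002], [0.016, 1.0, 0.0], [0.002, 0.0, -1.0]]
ft_force: [-8.9, 0.9, 4.9]
grip_width: 1.001
finger_force: 4.3
```

Call:
send_rows:
  claw: [0,0]
  xyz:
    - [0.04,0,0]
    - [0.04,0,0]
  spin: [0,0]

```text
time_s: 4.45
ee_pos: [495.0, 98.2, 49.2]
eef_rot: [[-1.0, 0.015, -0.003], [0.015, 1.0, 0.0], [0.003, 0.0, -1.0]]
ft_force: [-8.2, 1.5, 5.3]
grip_width: 0.999
finger_force: 4.4
```

Run:
```python
from h import *
a=snap('scene','scene3.png');snap('side','side3.png')
A=cv2.imread('pics/scene3.png')[215:290,260:380];B=cv2.imread('pics/side3.png')[180:270,240:350]
A=cv2.resize(A,(500,312),interpolation=cv2.INTER_CUBIC);B=cv2.resize(B,(300,245),interpolation=cv2.INTER_CUBIC)
A=cv2.resize(cv2.imread('pics/scene3.png')[215:290,260:380],None,fx=6.5,fy=6.5,interpolation=cv2.INTER_CUBIC)
cv2.imwrite('pics/c3.png',A)
```

```text
(no output)
```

View pics/c3.png

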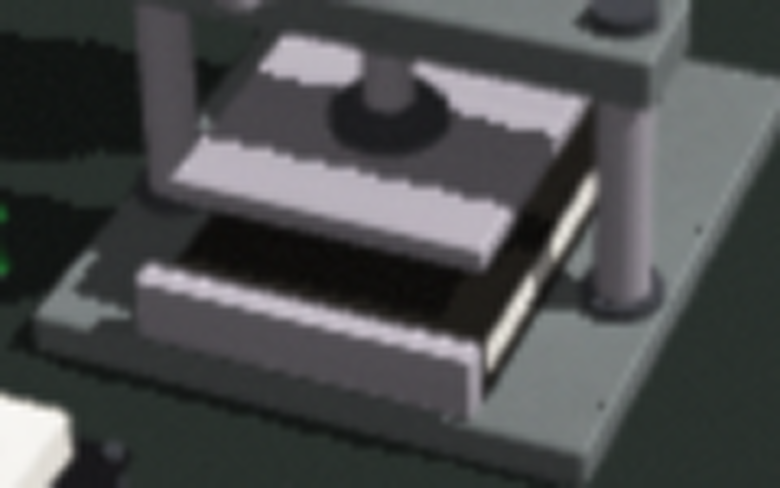

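The spine lies along the stop from crop px (190,265) to (480,340). I'll check how evenly the two fingers are loaded before backing off.

```bash
python3 -c "
from h import *
s=get_state();print(s['torque'],s['ft_force'],s['ee_pos'],s['eef_rot'][:,1])
for n in ['side']:
  s=snap(n);P=pts(s);h=P[...,2];c=s['pixels'].astype(int)
  # side pixel gaps: book white page side edge, +y face direction
  m=(c.min(2)>150)&(h>25)&(h<47)&(P[...,0]>490)&(P[...,0]<720)&(P[...,1]>120)&(P[...,1]<190)
  Q=P[m];print(len(Q),np.polyfit(Q[:,0],Q[:,1],1),Q[:,0].min(),Q[:,0].max())
  m=(c.min(2)>180)&(abs(h-50)<4)&(P[...,0]<600)&(P[...,0]>490)&(abs(P[...,1]-92)<60)
  print(cv2.minAreaRect(P[m][:,:2].astype(np.float32)))
"
```

```text
[ 0.1085839   1.64926823 -0.02840955] [-8.41542626  0.17772705  4.684079  ] [494.99539678  98.16360637  49.22410714] [1.55120832e-02 9.99879678e-01 6.55989755e-05]
195 [-1.51008539e-02  1.69746949e+02] 512.9555624503454 717.1472276416523
((544.3395385742188, 95.74078369140625), (43.03055191040039, 95.5774154663086), 0.6500076055526733)
```

The finger load is even (moment about 0) and the book's yaw of -0.87° matches the press, so it is home. I'll retreat, go up and move over the sleeve.

Call:
send_rows:
  claw: [0,0,0,0,0,0,0,0,0,0,0,0,0,0,0,0]
  xyz:
    - [-1,0,0]
    - [-3,0,0]
    - [-3,0,4]
    - [-3,0,8]
    - [-3,0,12]
    - [-3,0,16]
    - [-3,0,20]
    - [-3,0,24]
    - [-1,0,25]
    - [3,-1,25]
    - [7,-2,25]
    - [11,-3,25]
    - [14,-4,25]
    - [17.3,-5.2,25]
    - [17.3,-5.2,25]
    - [17.3,-5.2,25]
  spin: [0,0,0,0,0,0,0,0,0,0,0,0,0,0,0,0]

```text
time_s: 6.2
ee_pos: [670.0, 45.8, 298.5]
eef_rot: [[-1.0, 0.016, -0.0], [0.016, 1.0, -0.0], [0.0, -0.0, -1.0]]
ft_force: [0.1, -0.4, -0.6]
grip_width: 0.999
finger_force: 0.0
```

```bash
python3 -c "
from h import *
s=snap('wrist','w4.png');P=pts(s);h=P[...,2]
m=((abs(h-245)<5)&(np.hypot(P[...,0]-669,P[...,1]-46)<25)).astype(np.uint8)
Q=P[m>0];print(len(Q), Q.mean(0) if len(Q) else 0, cv2.minEnclosingCircle(Q[:,:2].astype(np.float32)) if len(Q) else 0)
m=(abs(h-182)<3)&(np.hypot(P[...,0]-621,P[...,1]-93)<25);Q=P[m];print(len(Q),Q.mean(0) if len(Q) else 0)
"
```

```text
1233 [667.83794017  45.07654176 244.86908557] ((669.8236694335938, 44.943458557128906), 11.851536750793457)
1842 [621.78419874  88.102239   182.51961996]
```

View pics/w4.png

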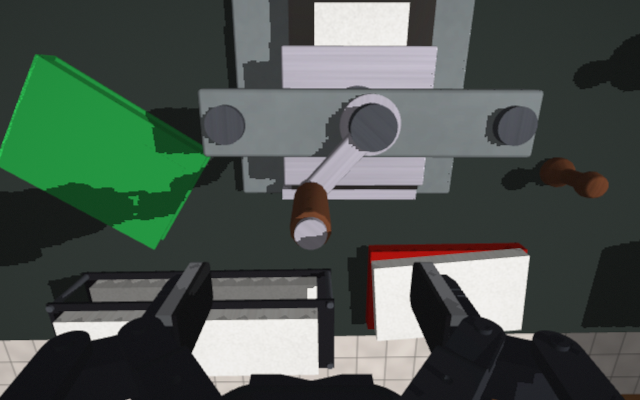

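The wrist view shows the cap at px (311,233), the hub disc at (374,127) and the post tops at (224,125) and (516,126). I'll descend and close on the sleeve, then refine the axis from the hub pixels.

Call:
send_rows:
  claw: [0,0,0,0,0,200,200,200,200,200,200,200]
  xyz:
    - [-0.1,0,-2]
    - [-0.1,0,-4]
    - [-0.1,0,-6]
    - [-0.1,0,-7.5]
    - [-0.1,0,-7.9]
    - [-0.1,0,-7.9]
    - [-0.1,0,-7.9]
    - [-0.1,0,-7.9]
    - [-0.1,0,-7.9]
    - [-0.1,0,-7.9]
    - [-0.1,0,-7.9]
    - [-0.1,0,-7.9]
  spin: [0,0,0,0,0,0,0,0,0,0,0,0]

```text
time_s: 7.45
ee_pos: [668.9, 45.6, 221.3]
eef_rot: [[-1.0, 0.016, 0.002], [0.016, 1.0, -0.001], [-0.002, -0.001, -1.0]]
ft_force: [-1.2, -2.9, 6.5]
grip_width: 0.266
finger_force: 58.6
```

```bash
python3 -c "
from h import *
s=snap('wrist');K=np.array(s['intrinsics']);T=np.array(s['cam_to_world']);P=pts(s)
st=get_state();print(st['ee_pos'],st['ft_force'],st['grip_width'],st['finger_force'])
c=s['pixels'].astype(int);h=P[...,2]
dark=(abs(h-182)<4)&(c.max(2)<110)&(np.hypot(P[...,0]-621,P[...,1]-92)<30)
Q=P[dark];print(len(Q),Q.mean(0),cv2.minEnclosingCircle(Q[:,:2].astype(np.float32)))
m=(abs(h-160)<2.5)&(abs(P[...,0]-621)<45)&(abs(P[...,1]-92)<150);Q=P[m];print(cv2.minAreaRect(Q[:,:2].astype(np.float32)))
"
```

```text
[668.87381044  45.66168598 221.22636071] [-0.17475535 -2.89435279  5.35319665] 0.26318869454097327 58.56845676898956
3839 [621.61459487  87.95659855 182.49636107] ((624.405517578125, 84.22349548339844), 21.037031173706055)
((621.8741455078125, 89.00189971923828), (249.61532592773438, 50.067073822021484), 88.8346176147461)
```

The sleeve is held (opening 0.266, about 23 mm). The bar seen from the wrist measures 249.6 x 50.1 and its centre is (621.9,89.0), giving r = 64, which fits. I'll work out the arc table.

```bash
cat > arc.py <<'E'
import numpy as np,sys
c=np.array([621.2,89.5]);R=65
def p(t): t=np.radians(t); return c+R*np.array([np.sin(t),np.cos(t)])
a0,step,n=map(float,sys.argv[1:4]); z=float(sys.argv[4]) if len(sys.argv)>4 else 0
print([[*[float(v) for v in np.round((p(a0+step*(i+1))-p(a0))/10,2)],z] for i in range(int(n))])
E
python3 arc.py 132.7 10 20; python3 arc.py 332.7 10 8
```

```text
[[-0.84, -0.76, 0], [-1.8, -1.37, 0], [-2.84, -1.8, 0], [-3.95, -2.04, 0], [-5.08, -2.08, 0], [-6.21, -1.93, 0], [-7.29, -1.59, 0], [-8.29, -1.06, 0], [-9.18, -0.37, 0], [-9.95, 0.47, 0], [-10.55, 1.43, 0], [-10.98, 2.48, 0], [-11.22, 3.58, 0], [-11.27, 4.71, 0], [-11.12, 5.84, 0], [-10.77, 6.92, 0], [-10.25, 7.92, 0], [-9.55, 8.82, 0], [-8.72, 9.58, 0], [-7.76, 10.18, 0]]
[[1.05, 0.43, 0], [2.16, 0.67, 0], [3.29, 0.72, 0], [4.41, 0.56, 0], [5.49, 0.22, 0], [6.49, -0.31, 0], [7.39, -1.0, 0], [8.15, -1.84, 0]]
```

Call:
send_rows:
  claw: [200,200,200,200,200]
  xyz:
    - [-0.84,-0.76,0]
    - [-1.8,-1.37,0]
    - [-2.84,-1.8,0]
    - [-3.95,-2.04,0]
    - [-5.08,-2.08,0]
  spin: [0,0,0,0,0]

```text
time_s: 8.0
ee_pos: [620.3, 24.2, 221.3]
eef_rot: [[-1.0, 0.017, 0.007], [0.017, 1.0, -0.002], [-0.007, -0.002, -1.0]]
ft_force: [10.8, -4.9, 0.5]
grip_width: 0.265
finger_force: 59.0
```

```bash
python3 arc.py 182.7 10 15; python3 arc.py 332.7 10 8
```

```text
[[-1.12, 0.15, 0], [-2.2, 0.5, 0], [-3.21, 1.02, 0], [-4.1, 1.72, 0], [-4.86, 2.55, 0], [-5.47, 3.51, 0], [-5.9, 4.56, 0], [-6.14, 5.67, 0], [-6.19, 6.8, 0], [-6.03, 7.92, 0], [-5.69, 9.0, 0], [-5.16, 10.0, 0], [-4.47, 10.9, 0], [-3.63, 11.66, 0], [-2.68, 12.27, 0]]
[[1.05, 0.43, 0], [2.16, 0.67, 0], [3.29, 0.72, 0], [4.41, 0.56, 0], [5.49, 0.22, 0], [6.49, -0.31, 0], [7.39, -1.0, 0], [8.15, -1.84, 0]]
```

Drag is about 10.8 N along the motion and the radial force is small, so I'll continue.

Call:
send_rows:
  claw: [200,200,200,200,200,200,200,200,200,200,200,200,200,200,200]
  xyz:
    - [-1.12,0.15,0]
    - [-2.2,0.5,0]
    - [-3.21,1.02,0]
    - [-4.1,1.72,0]
    - [-4.86,2.55,0]
    - [-5.47,3.51,0]
    - [-5.9,4.56,0]
    - [-6.14,5.67,0]
    - [-6.19,6.8,0]
    - [-6.03,7.92,0]
    - [-5.69,9.0,0]
    - [-5.16,10.0,0]
    - [-4.47,10.9,0]
    - [-3.63,11.66,0]
    - [-2.68,12.27,0]
  spin: [0,0,0,0,0,0,0,0,0,0,0,0,0,0,0]

```text
time_s: 9.5
ee_pos: [590.1, 146.8, 221.1]
eef_rot: [[-1.0, 0.017, -0.001], [0.017, 1.0, -0.003], [0.001, -0.003, -1.0]]
ft_force: [-5.9, -11.6, 9.7]
grip_width: 0.268
finger_force: 59.9
```

```bash
cat > st.py <<'E'
from bench import *
import numpy as np
s=get_state();c=np.array([621.2,89.5]);d=s['ee_pos'][:2]-c
t=np.arctan2(d[0],d[1]);tan=np.array([np.cos(t),-np.sin(t)]);rad=np.array([np.sin(t),np.cos(t)])
f=s['ft_force'][:2];print('theta',np.degrees(t)%360,'r',np.hypot(*d),'Ftan',f@tan,'Frad',f@rad,'w',s['grip_width'],s['time_s'])
E
python3 st.py; python3 arc.py 332.7 10 8
```

```text
theta 331.522161917204 r 65.17160564344354 Ftan -10.74579125287218 Frad -7.364144485216782 w 0.26808437744460506 9.5
[[1.05, 0.43, 0], [2.16, 0.67, 0], [3.29, 0.72, 0], [4.41, 0.56, 0], [5.49, 0.22, 0], [6.49, -0.31, 0], [7.39, -1.0, 0], [8.15, -1.84, 0]]
```

Call:
send_rows:
  claw: [200,200,200,200,200,200,200,200]
  xyz:
    - [1.05,0.43,0]
    - [2.16,0.67,0]
    - [3.29,0.72,0]
    - [4.41,0.56,0]
    - [5.49,0.22,0]
    - [6.49,-0.31,0]
    - [7.39,-1.0,0]
    - [8.15,-1.84,0]
  spin: [0,0,0,0,0,0,0,0]

```text
time_s: 10.3
ee_pos: [670.9, 130.4, 221.2]
eef_rot: [[-1.0, 0.015, -0.003], [0.015, 1.0, 0.002], [0.003, 0.002, -1.0]]
ft_force: [-11.5, 4.1, 10.5]
grip_width: 0.268
finger_force: 60.1
```

```bash
python3 st.py; for a in 412.7 432.7 442.7 452.7 462.7 472.7 482.7; do python3 arc.py $a 10 2;done
```

```text
theta 50.536171260560046 r 64.40483734106905 Ftan -10.460033953117737 Frad -6.254338517754226 w 0.26838155205478464 10.3
[[0.61, -0.96, 0], [1.04, -2.01, 0]]
[[0.24, -1.11, 0], [0.29, -2.24, 0]]
[[0.05, -1.13, 0], [-0.11, -2.25, 0]]
[[-0.15, -1.12, 0], [-0.5, -2.2, 0]]
[[-0.34, -1.08, 0], [-0.87, -2.08, 0]]
[[-0.53, -1.0, 0], [-1.22, -1.9, 0]]
[[-0.69, -0.9, 0], [-1.53, -1.66, 0]]
```

Call:
send_rows:
  claw: [200,200]
  xyz:
    - [0.61,-0.96,0]
    - [1.04,-2.01,0]
  spin: [0,0]

```text
time_s: 10.5
ee_pos: [681.9, 111.1, 221.2]
eef_rot: [[-1.0, 0.014, -0.001], [0.014, 1.0, 0.003], [0.001, 0.003, -1.0]]
ft_force: [-9.0, 7.0, 9.2]
grip_width: 0.266
finger_force: 60.1
```

Call:
send_rows:
  claw: [200]
  xyz:
    - [0.24,-1.11,0]
  spin: [0]

```text
time_s: 10.6
ee_pos: [684.7, 100.3, 221.2]
eef_rot: [[-1.0, 0.014, -0.0], [0.014, 1.0, 0.004], [0.0, 0.004, -1.0]]
ft_force: [-5.6, 9.6, 7.9]
grip_width: 0.264
finger_force: 60.1
```

Call:
send_rows:
  claw: [200]
  xyz:
    - [0.05,-1.13,0]
  spin: [0]

```text
time_s: 10.7
ee_pos: [685.7, 89.2, 221.2]
eef_rot: [[-1.0, 0.014, 0.001], [0.014, 1.0, 0.004], [-0.001, 0.004, -1.0]]
ft_force: [-3.7, 9.7, 7.3]
grip_width: 0.269
finger_force: 60.0
```

Call:
send_rows:
  claw: [200]
  xyz:
    - [-0.15,-1.12,0]
  spin: [0]

```text
time_s: 10.8
ee_pos: [684.7, 78.0, 221.3]
eef_rot: [[-1.0, 0.014, 0.002], [0.014, 1.0, 0.004], [-0.002, 0.004, -1.0]]
ft_force: [-0.8, 10.9, 5.2]
grip_width: 0.264
finger_force: 60.0
```

```bash
python3 st.py
```

```text
theta 100.29626012179436 r 64.52957571700468 Ftan -10.568769059526263 Frad -2.688146017145225 w 0.26384918555802434 10.8
```

Call:
send_rows:
  claw: [200]
  xyz:
    - [-0.34,-1.08,0]
  spin: [0]

```text
time_s: 10.9
ee_pos: [681.8, 67.1, 221.3]
eef_rot: [[-1.0, 0.014, 0.003], [0.014, 1.0, 0.004], [-0.003, 0.004, -1.0]]
ft_force: [1.5, 11.1, 4.1]
grip_width: 0.265
finger_force: 59.9
```

```bash
python3 st.py
```

```text
theta 110.27499613085101 r 64.60704275209287 Ftan -10.930908187464249 Frad -2.420881726770755 w 0.26486015256958506 10.9
```

Call:
send_rows:
  claw: [200]
  xyz:
    - [-0.53,-1.0,0]
  spin: [0]

```text
time_s: 11.0
ee_pos: [677.2, 57.1, 221.3]
eef_rot: [[-1.0, 0.014, 0.004], [0.014, 1.0, 0.004], [-0.004, 0.004, -1.0]]
ft_force: [6.7, 13.2, 2.1]
grip_width: 0.267
finger_force: 59.8
```

```bash
python3 st.py;for a in 482.7 492.7 502.7 512.7 522.7 532.7 542.7; do python3 arc.py $a 10 1;done
```

```text
theta 120.02550683949528 r 64.6841892601018 Ftan -14.763876659369778 Frad -0.8331551357607153 w 0.26719919641493817 11.0
[[-0.69, -0.9, 0]]
[[-0.84, -0.76, 0]]
[[-0.96, -0.61, 0]]
[[-1.05, -0.43, 0]]
[[-1.11, -0.24, 0]]
[[-1.13, -0.05, 0]]
[[-1.12, 0.15, 0]]
```

Call:
send_rows:
  claw: [200]
  xyz:
    - [-0.69,-0.9,0]
  spin: [0]

```text
time_s: 11.1
ee_pos: [671.1, 48.3, 221.3]
eef_rot: [[-1.0, 0.014, 0.006], [0.014, 1.0, 0.005], [-0.006, 0.005, -1.0]]
ft_force: [10.3, 11.6, 0.9]
grip_width: 0.261
finger_force: 59.6
```

```bash
python3 st.py
```

```text
theta 129.5670070646931 r 64.75519289653663 Ftan -15.561946668516732 Frad 0.5472832210831965 w 0.2613700728640515 11.1
```

Call:
send_rows:
  claw: [200]
  xyz:
    - [-0.84,-0.76,0]
  spin: [0]

```text
time_s: 11.2
ee_pos: [663.4, 40.2, 221.4]
eef_rot: [[-1.0, 0.014, 0.007], [0.014, 1.0, 0.004], [-0.007, 0.004, -1.0]]
ft_force: [13.4, 9.4, -1.3]
grip_width: 0.263
finger_force: 59.5
```

```bash
python3 st.py
```

```text
theta 139.44494403746646 r 64.87281680097087 Ftan -16.270173132217653 Frad 1.5821781295716748 w 0.2632919524314991 11.2
```

The drag steps up between 465° and 480°, and vision predicted contact at about 473°. I take contact at about 468°, so the target is about 513°. One more 10° step, then hold.

Call:
send_rows:
  claw: [200,200,200]
  xyz:
    - [-0.96,-0.61,0]
    - [-0.96,-0.61,0]
    - [-0.96,-0.61,0]
  spin: [0,0,0]

```text
time_s: 11.5
ee_pos: [652.8, 32.8, 221.3]
eef_rot: [[-1.0, 0.016, 0.005], [0.016, 1.0, 0.001], [-0.005, 0.001, -1.0]]
ft_force: [8.5, 1.9, 1.9]
grip_width: 0.266
finger_force: 59.9
```

Run:
```python
exec(open('st.py').read())
from h import *
s=snap('wrist');P=pts(s);h=P[...,2];c=s['pixels'].astype(int)
m=(abs(P[...,1]-90)<60)&(((P[...,0]>560)&(P[...,0]<590)))&(h>54)&(h<75);print(m.sum(),np.median(h[m]) if m.any() else 0)
```

```text
theta 150.85985594498501 r 64.97321565714806 Ftan -8.31829044947639 Frad 2.476539180070006 w 0.266257288956164 11.5
6047 62.61154846746916
```

The crank is at 511°, about 43° past contact, and the platen top is at 62.6 mm, so its underside is on the book. I'll let go and lift away.

Call:
send_rows:
  claw: [0,0,0,0,0,0,0,0,0,0,0,0,0,0,0]
  xyz:
    - [0,0,0]
    - [0,0,0]
    - [0,0,0]
    - [0,0,0]
    - [0,0,0]
    - [0,0,0]
    - [0,0,0]
    - [0,0,2]
    - [0,0,4]
    - [0,0,6]
    - [0,0,9]
    - [-3,2,11]
    - [-6,3,11]
    - [-6,3,11]
    - [-6,3,11]
  spin: [0,0,0,0,0,0,0,0,0,0,0,0,0,0,0]

```text
time_s: 13.05
ee_pos: [590.4, 62.6, 330.9]
eef_rot: [[-1.0, 0.015, 0.001], [0.015, 1.0, -0.0], [-0.001, -0.0, -1.0]]
ft_force: [0.8, -0.4, -0.8]
grip_width: 0.998
finger_force: 0.0
```

Run:
```python
from h import *
s=snap('wrist','w5.png');P=pts(s);h=P[...,2]
m=(abs(h-245)<5)&(np.hypot(P[...,0]-652,P[...,1]-33)<40);Q=P[m];print(cv2.minEnclosingCircle(Q[:,:2].astype(np.float32)))
A=snap('side','side5.png');im=cv2.imread('pics/side5.png')[130:280,210:390];cv2.imwrite('pics/s5.png',cv2.resize(im,None,fx=4,fy=4,interpolation=cv2.INTER_CUBIC))
```

```text
((653.3651733398438, 32.27532958984375), 11.794029235839844)
```

View pics/s5.png

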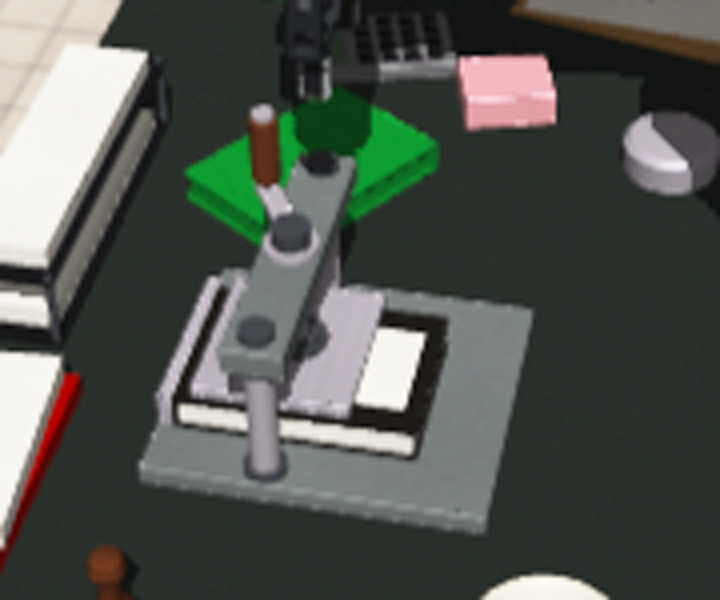

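The side view shows the book flat against the stop (crop px 175,400), the platen resting on it, the crank left at about 151° and the hand clear. I'll hand it in.

```bash
python3 -c "
from bench import *
print(finish_job())"
```

```text
the job is handed in; nothing more can be done
None
```

The job is handed in: the book's spine is flat against the stop and the platen is wound about an eighth of a turn (roughly 43°) past where I felt it meet the book. The sleeve is released, the hand is clear, and I touched none of the other things on the desk; the judge's result was not shown.

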